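# Open the light-curing box and hold up its lid

### The arm

A 6-joint arm with a two-finger parallel gripper is mounted at the origin on a cart in front of the work surface, level with it; the furniture and walls round the work are solid. World frame = base frame: x ahead of the robot, y to its left, z up, the work surface at z = 0. Lengths are in mm, angles in rad, forces in N, time in s.
With the tool pointing down it reaches from about 325 to 775 mm from the base axis. Payload 9.3 kg.
Tool frame: the origin (TCP) lies on the centre line of the jaws, within the pads' length; the fingertips stand ahead of it and the grasp point (between the pads) lies 5 mm behind it (bot.tips_ahead is the z of the fingertips in the tool frame, in mm); z points along the fingers, y is the direction in which the jaws open and shut (so a half turn about z gives the same grasp; the last joint's range is limited). The gripper opens to 85 mm and grips with 20 to 120 N. Pads are 22 mm wide; open, the fingers measure 114 mm over their backs; the gripper's body (76 mm by 85 mm) begins 54 mm behind the grasp point. The pads swing forward as they close: fully open they stand 13 mm farther back than shut.
Start: joints at [-1.272, 0.259, 0.021, 1.334, 0, 1.418], TCP at [240.115, -494.815, 245.279] pointing down, gripper open.
Joint ranges: [-3.04, 3.04], [-0.91, 1.82], [-1.04, 1.36], [-1.92, 1.95], [-1.52, 1.45], [-3.14, 3.14]. Speed limits (rad/s): [2.22, 2.22, 2.79, 3.14, 3.14, 3.14].

### API

Orientations are given as a unit quaternion [x, y, z, w].
In Python, from station import telemetry, imaging, ticket, bot gives the robot as it stands.
- The arm moves only by the tool jog_arm, never from a script. Its argument "series" is a list of rows, each a list of 7 numbers: the shift along the world's x, y, z in units of 50 mm (1.0 is 50 mm), then the turn, a rotation vector about the world's x, y, z in units of 5 degrees (1.0 is 5 degrees), then the finger opening in mm, from 0 to 85.4. In form: [[dx, dy, dz, rx, ry, rz, jaw], ...]. A call has 1 to 8 rows; each row is the pose to reach, as a shift and turn from the pose commanded when the call began; what a row does not reach only later rows make up. A row lasts 1/8 s, in which the tool goes at most 62.5 mm and 10.7 degrees, less where a joint would pass 70% of its speed; a pose out of reach is approached as far as the arm can. A call with a gripper value outside its range is refused whole. The fingers move at their own pace and stop on an object; "squeeze" is the grip in N (left out, the last holds). Time passes only in rows, so rows that repeat a pose let the fingers close. It gives the time, the measured TCP pose, the force and the opening at its end, in the units of the state.
- telemetry.state(): the state, without advancing time (a new reading comes with each control period).
- imaging.camera(name): name is "side" or "top" or "wrist"; returns a dict with "color" (420x560x3 uint8, red, green, blue), "z_map" (420x560 float32, mm along the optical axis (not along the pixel's ray), 0 where there is no reading), "camera_matrix" (3x3 intrinsics, pixels), "distortion" ([k1, k2, p1, p2, k3] as OpenCV has them; the pictures are not rectified), "R" (3x3) and "t" (3): a world point X has camera coordinates R X + t; the wrist camera has in their place "tool_from_camera" (4x4, takes a point from camera to tool coordinates, whose origin is the TCP and whose axes are the flange's). Camera axes: x right, y down, z forward; pixel columns grow to the right and rows downward; lengths in mm; the calibration is good to about 2 mm. A picture is of the moment at which its call begins: read the wrist's pose just before it.
- ticket.sign_off(): hands the job in, once; it reports no verdict.
The state is a dict: "t": time; "joint_pos": joint angles; "joint_vel": joint speeds; "joint_efforts": joint torques, N m; "tool_pos": TCP position; "orientation": TCP orientation; "wrist_force": force on the tool from outside, world axes, zero at the start; "torque": the same for the moment, N m; "finger_gap": opening from 0.0 (shut) to 1.0 (fully open).
Only numpy, scipy, OpenCV 4.12 (cv2) and the standard library are available. Lean on these libraries where they do the work, as an engineer would, in place of code of your own. Each camera call takes 0.05 s, during which the arm holds its last target.

### The job

A mended glass neck has finished curing in the white bench box, and a colleague is waiting to lift it out: first take the brown adhesive vial off the lid and leave it standing upright on the table. Then take the lid's black tee knob and, before turning it, pull it straight up a little to find out whether the lid is still latched; if it is, turn the knob clockwise until it lets go. Raise the lid by the knob until its front edge is well clear, more than a hand's breadth (about 11 cm) up, and finish still holding it there by the knob, since the lid has no stay and falls shut; leave the petri dish and the conical flask alone.

Things in the scene. Friction and masses are not known exactly. Their poses are not given: they have to be found in the camera images.
- curing_box: White bench box for light-curing adhesive, 230 deep (x) by 250 wide (y), fixed to the table, grey lid on top. Origin: centre of its underside, on the table. Its x axis points to its back (hinge side), y to its left, z up. The lid's flat top (grey frame, flush amber window, 238 by 254, 14 thick) is 118 above the table when shut. The front panel needs no touching.
- lid_hinge (a point): Middle of the lid's hinge axis at the box's back edge, 104 above the table, 119 behind the box's centre; axes as those of curing_box, the hinge runs along y. The front lip of the lid is 237 from it.
- lid (a joint): Lid angle, rad: 0 shut, grows as the front edge rises, stop at 1.2. Lid about 0.6 kg (some 4 N at the knob to raise it), no stay, falls shut when let go. While latched it still lifts about 4.5 mm at the knob (0.023 rad), then the cam meets the keeper and stops it hard; 10 N is pull enough to tell, keep below 25 N.
- latch_knob: Black tee knob on the lid's middle line near the front, 192 from the hinge axis; tilts with the lid. Origin: on its turning axis at the lid's top surface; z out of the lid, y along the grip bar to the half with the white line. Bar 60 long, 14 wide, 20 high, underside 20 and top 40 above the lid, on a round stem. Turns stiffly (0.1 N m) and stays where left.
- knob_bar (a point): Centre of the knob's grip bar, 30 above the lid's top, on the turning axis; axes as latch_knob. Grip here across the 14 mm width. Bar along the hinge (white line to the box's left): fully latched. A quarter turn clockwise from above (white line to the back): fully free. Stops at both ends. It starts somewhere between.
- knob_tip (a point): End of the bar with the white line, 30 from the turning axis, 30 above the lid's top; axes as latch_knob. The cam the knob turns is hidden in the box; it leaves the keeper around the middle of the quarter turn, so from most starts only a pull tells whether it is still caught.
- adhesive_vial: Brown glass vial, white cap, 67 tall, about 60 g; body 38 in diameter up to 50 from its foot, then the cap, 33. Stands upright on the lid, behind the knob. Origin: centre of its foot. The table to the left of the box, out to 0.12 m from its left side and as far back as the box's middle, is bare and free for it.
- vial_center (a point): Centre of the vial, 33.5 above its foot, z along its axis.
- petri_dish: Clear petri dish, 92 in diameter, 22 high, on the table to the left at the back, to be left alone. Origin: centre of its underside.
- flask: Clear conical flask, 74 in diameter, 129 tall, on the table further out to the left, to be left alone. Origin: centre of its underside.
Mind the look-alikes: they are no part of the job. There is more than one size of the adhesive_vial; the job needs the largest.

How it is judged:
By the outcome, as a careful person would: the job done as asked, in the order asked, and still so for the second after the job is handed in, while the arm keeps its last pose, push and grip.
It also fails if it takes over 61 s, if anything falls off the work surface, if the arm or the gripper's body presses on something with over 40 N, if the wrist force passes 120 N, or if a joint passes its speed limit or range.

## Working session

There is one attempt and no reset: what is moved stays moved. The work goes in short steps, Python scripts to look and compute and a tool call to move; the robot and the scene stay as the last step left them, time stands still between calls to the robot, and variables do not carry over. Pictures are saved under pics/ and viewed, and the job is handed in when it is done.

Besides the shell and the picture viewer there is one more tool, called as a command line: name --pt "numbers of a row" for each row, then --argument value for the rest. jog_arm: Moves the arm, as the interface text tells. Its arguments: {"type":"object","properties":{"series":{"type":"array","items":{"type":"array","items":{"type":"number"}}},"squeeze":{"type":"number"}},"required":["series"]}

```bash
mkdir -p pics; ls; python3 - <<'E'
from station import telemetry, imaging, ticket, bot
import cv2,numpy as np
print(telemetry.state()); print([a for a in dir(bot) if a[0]!='_'], bot.tips_ahead)
for n in ("side","top","wrist"):
    c=imaging.camera(n); cv2.imwrite(f"pics/{n}0.png",c["color"][:,:,::-1])
    np.savez(f"{n}0.npz",**{k:v for k,v in c.items()})
    print(n,{k:np.round(v,3).tolist() for k,v in c.items() if k not in("color","z_map")})
E
```

```text
pics
{'t': 0.0, 'joint_pos': array([-1.27157422e+00,  2.59213874e-01,  2.07367953e-02,  1.33368882e+00,
        2.36816431e-05,  1.41817813e+00]), 'joint_vel': array([-0.00087116,  0.00181591,  0.00038642,  0.00032259, -0.00078351,
        0.00116922]), 'joint_efforts': array([-5.66239796e-04, -5.55642343e+01,  3.44531250e+01,  1.37464600e-02,
       -1.97860090e-04,  2.12311568e-05]), 'tool_pos': array([ 240.05576087, -494.55185015,  244.64454565]), 'orientation': array([ 9.74588176e-01,  2.24003167e-01, -3.83421050e-05, -6.83813087e-04]), 'wrist_force': array([-0.0980579 , -0.26878812,  0.28012678]), 'torque': array([ 0.01937595, -0.01630169,  0.01567391]), 'finger_gap': 1.0013629788769258}
['IKError', 'tips_ahead'] 14.0
side {'camera_matrix': [[464.869, 0.0, 281.9], [0.0, 464.869, 215.061], [0.0, 0.0, 1.0]], 'distortion': [0.05, 0.0, 0.0, 0.0, 0.0], 'R': [[0.994, -0.111, 0.017], [-0.06, -0.65, -0.758], [0.095, 0.752, -0.652]], 't': [-609.031, 160.071, 943.137]}
top {'camera_matrix': [[397.106, 0.0, 276.756], [0.0, 397.106, 210.404], [0.0, 0.0, 1.0]], 'distortion': [-0.099, 0.0, 0.0, 0.0, 0.0], 'R': [[-0.023, -0.999, 0.03], [-0.988, 0.018, -0.151], [0.15, -0.033, -0.988]], 't': [78.971, 612.69, 956.706]}
wrist {'camera_matrix': [[302.199, 0.0, 278.869], [0.0, 302.199, 209.712], [0.0, 0.0, 1.0]], 'distortion': [-0.056, 0.0, 0.0, 0.0, 0.0], 'tool_from_camera': [[-0.0, -0.945, -0.326, 84.409], [1.0, -0.0, -0.001, 0.3], [0.001, -0.326, 0.945, -127.558], [0.0, 0.0, 0.0, 1.0]]}
```

View pics/top0.png

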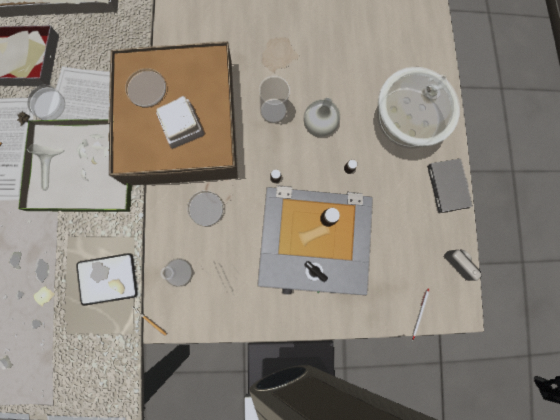

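View pics/side0.png

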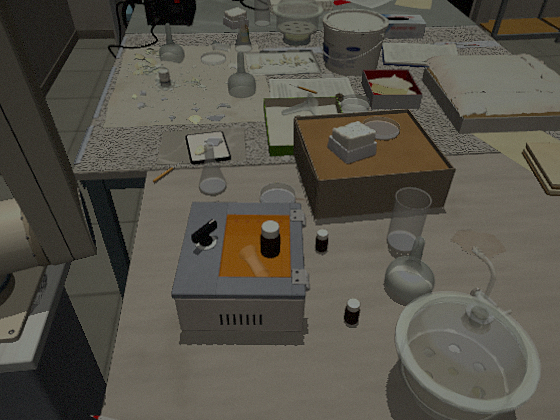

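The top view shows three vial candidates: one on the lid at (331,216), and small ones on the table at (276,176) and (351,166). The knob is at (316,271), the petri dish at (205,208) and the flask at (177,272). The largest vial, standing on the lid behind the knob, fits the description. Next I'll check it in close crops and measure.

```bash
cat > h.py <<'E'
import numpy as np,cv2
def load(n): return dict(np.load(n+".npz"))
def ray(c,uv):
    p=cv2.undistortPoints(np.array([[uv]],float),c["camera_matrix"],c["distortion"])[0,0]
    d=c["R"].T@np.array([p[0],p[1],1.]); o=-c["R"].T@c["t"]; return o,d
def onz(c,uv,z):
    o,d=ray(c,uv); return o+d*(z-o[2])/d[2]
def proj(c,X):
    r,_=cv2.Rodrigues(c["R"]); return cv2.projectPoints(np.array(X,float).reshape(-1,1,3),r,c["t"],c["camera_matrix"],c["distortion"])[0][:,0]
def depthpts(c):
    h,w=c["z_map"].shape
    vv,uu=np.mgrid[:h,:w]
    p=cv2.undistortPoints(np.stack([uu,vv],-1).reshape(-1,1,2).astype(float),c["camera_matrix"],c["distortion"])[:,0]
    P=np.c_[p,np.ones(len(p))]*c["z_map"].reshape(-1,1)
    return ((P-c["t"])@c["R"]).reshape(h,w,3)
E
python3 - <<'E'
from h import *
t=load("top0");s=load("side0")
a=cv2.resize(t["color"][160:310,150:390],None,fx=3.2,fy=3.2,interpolation=cv2.INTER_CUBIC)
cv2.imwrite("pics/topc.png",a[:,:,::-1])
a=cv2.resize(s["color"][180:345,160:380],None,fx=3.4,fy=3.4,interpolation=cv2.INTER_CUBIC)
cv2.imwrite("pics/sidec.png",a[:,:,::-1])
for n,c in(("top",t),("side",s)):
    P=depthpts(c)
    for uv in ([(331,216),(317,271),(276,176),(351,166),(205,208),(222,275),(300,282),(360,220),(275,240),(240,240)] if n=="top" else [(270,226),(205,228),(322,234),(352,304),(190,260),(245,330)]):
        print(n,uv,P[uv[1],uv[0]].round(1))
E
```

```text
top (331, 216) [578.6 -47.1 184. ]
top (317, 271) [460.7 -15.6 157.5]
top (276, 176) [701.8  66.2  51.3]
top (351, 166) [ 726.6 -128.8   47.2]
top (205, 208) [6.310e+02 2.536e+02 1.000e-01]
top (222, 275) [455.4 209.9  -3. ]
top (300, 282) [436.5  19.1 116.5]
top (360, 220) [ 576.6 -126.8  118.8]
top (275, 240) [534.   74.2 118.5]
top (240, 240) [545.  162.3  -1.9]
side (270, 226) [582.5 -50.4 182.4]
side (205, 228) [463.4 -17.5 157.8]
side (322, 234) [708.1  62.   47.2]
side (352, 304) [ 729.5 -136.8   50.3]
side (190, 260) [432.7 -57.5 116.3]
side (245, 330) [ 526.6 -146.5   10.3]
```

View pics/topc.png

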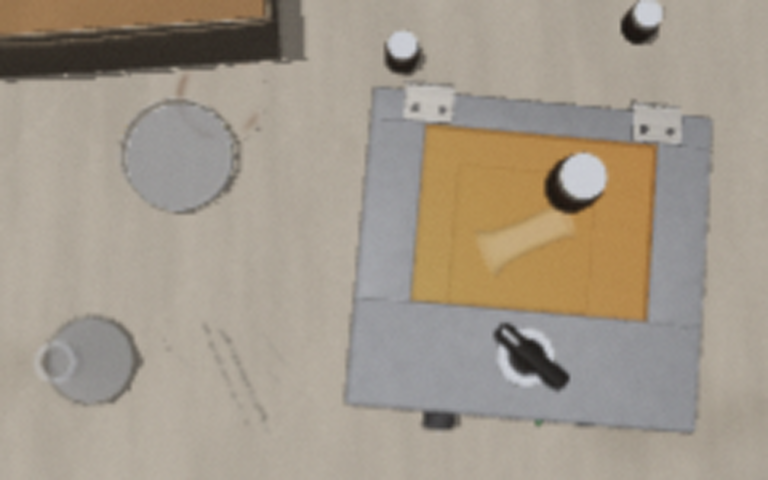

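View pics/sidec.png

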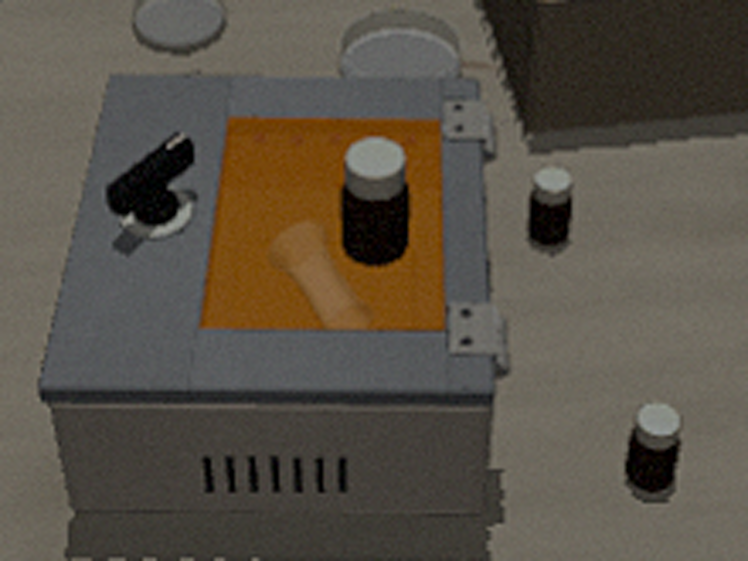

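The crops confirm the vial on the lid is the largest. Its cap is at (331,216) in the top view, and the depth gives a cap height of 184 mm against the expected 185. The knob's white-lined end points back-left, so it has turned about halfway. The marks at (222,275) are flat on the table.

```bash
python3 - <<'E'
from h import *
t=load("top0");s=load("side0")
cr=np.array([(373,87),(712,117),(694,431),(346,403)])/3.2+[150,160]
W=np.array([onz(t,u,118) for u in cr]); print("lid corners BL BR FR FL",W.round(1).tolist())
print("sizes",[round(np.linalg.norm(W[i]-W[(i+1)%4]),1) for i in range(4)],"centre",W.mean(0).round(1))
xd=(W[0]+W[1]-W[2]-W[3]);print("yaw x",np.degrees(np.arctan2(xd[1],xd[0])));yd=W[0]+W[3]-W[1]-W[2];print("yaw y",np.degrees(np.arctan2(-yd[0],yd[1])))
# cap
for n,c,roi in(("top",t,(200,232,315,345)),("side",s,(215,245,255,285))):
    P=depthpts(c); g=c["color"].astype(int)
    m=np.zeros(g.shape[:2],bool); a,b,d,e=roi; m[a:b,d:e]=True
    w=m&(np.abs(P[...,2]-185)<5)
    v,u=np.nonzero(w); print(n,"cap pix",len(u),(u.mean(),v.mean()),onz(c,(u.mean(),v.mean()),185).round(1),P[w].mean(0).round(1), np.ptp(P[w],0).round(0))
    # bar
    dark=(g.max(2)<70)&(np.abs(P[...,2]-158)<7)
    roi2=(255,290,300,335) if n=="top" else (210,250,185,225)
    m[:]=False; a,b,d,e=roi2; m[a:b,d:e]=True
    k=m&(P[...,2]>150)&(P[...,2]<166)
    v,u=np.nonzero(k); pts=np.array([onz(c,(x,y),158)[:2] for x,y in zip(u,v)]).astype(np.float32)
    r=cv2.minAreaRect(pts); vx=cv2.fitLine(pts,cv2.DIST_L2,0,.01,.01).ravel()
    print(n,"bar",len(u),"mean",pts.mean(0),"rect",r,"dir deg",np.degrees(np.arctan2(vx[1],vx[0])))
# white ring base around stem at z 118 top
for n,c,uv in (("petri",t,None),):pass
# petri / flask
print("petri L/R", [onz(t,(np.array(p)/3.2+[150,160]),22).round(0) for p in((122,156),(238,156),(180,98),(180,212))])
print("flask", [onz(t,(np.array(p)/3.2+[150,160]),0).round(0) for p in((48,360),(140,360),(92,315),(92,405))])
E
```

```text
lid corners BL BR FR FL [[659.0, 91.3, 118.0], [632.3, -160.3, 118.0], [403.1, -134.3, 118.0], [430.0, 115.0, 118.0]]
sizes [np.float64(253.1), np.float64(230.6), np.float64(250.8), np.float64(230.2)] centre [531.1 -22.1 118. ]
yaw x -6.189538633394374
yaw y -6.104835235404481
top cap pix 167 (np.float64(331.76646706586826), np.float64(214.70658682634732)) [581.3 -48.8 185. ] [581.5 -49.  183.6] [31. 31.  8.]
top bar 172 mean [460.1556   -12.468465] rect ((460.0088195800781, -12.568260192871094), (59.378929138183594, 14.112106323242188), 47.428382873535156) dir deg 47.423008
side cap pix 178 (np.float64(269.438202247191), np.float64(226.8932584269663)) [581.  -55.6 185. ] [581.2 -53.  182.8] [31. 33.  5.]
side bar 200 mean [460.66898  -21.191936] rect ((461.5407409667969, -20.908870697021484), (60.96522521972656, 18.163301467895508), 46.84954071044922) dir deg 48.240303
petri L/R [array([626., 294.,  22.]), array([625., 200.,  22.]), array([673., 247.,  22.]), array([580., 247.,  22.])]
flask [array([464., 357.,   0.]), array([463., 282.,   0.]), array([500., 322.,   0.]), array([428., 321.,   0.])]
```

Measurements and plan:

| Item | Position (mm) | Check |
|---|---|---|
| Vial foot centre | (581, -50) | Cap top 184 vs 185 expected |
| Knob axis | (460, -13) | Lid geometry predicts (458.5, -14) |
| Bar | Direction 47.5° | Size measures 59 x 14 |
| Box yaw | -6.15° | Bar is about 36° from fully latched, 54° left to turn |
| Vial drop spot | (502, 177) | Free table to the left of the box |

Now I'll move toward the vial.

jog_arm --pt "3.4 4.4 0.6 0 0 16 85" --pt "3.4 4.4 0.6 0 0 16 85" --pt "3.4 4.4 0.6 0 0 16 85" --pt "3.4 4.4 0.6 0 0 16 85" --pt "3.4 4.4 0.6 0 0 16 85" --pt "3.4 4.4 0.6 0 0 16 85" --pt "3.4 4.4 0.6 0 0 16 85" --pt "3.4 4.4 0.6 0 0 16 85" --squeeze 30

```text
t: 1.15
tool_pos: [410.2, -274.5, 275.1]
orientation: [0.601, 0.799, 0.0, -0.0]
wrist_force: [0.6, -0.5, -0.5]
finger_gap: 0.991
```

jog_arm --pt "3.43 4.49 -0.6 0 0 13.6 85" --pt "3.43 4.49 -0.6 0 0 13.6 85" --pt "3.43 4.49 -0.6 0 0 13.6 85" --pt "3.43 4.49 -0.6 0 0 13.6 85" --pt "3.43 4.49 -0.6 0 0 13.6 85" --pt "3.43 4.49 -0.6 0 0 13.6 85" --pt "3.43 4.49 -0.6 0 0 13.6 85" --pt "3.43 4.49 -0.6 0 0 13.6 85"

```text
t: 2.15
tool_pos: [581.5, -50.1, 244.9]
orientation: [0.053, 0.999, 0.0, -0.0]
wrist_force: [0.4, 0.9, 0.8]
finger_gap: 0.995
```

```bash
cat > wrist.py <<'E'
from h import *
from station import telemetry, imaging
from scipy.spatial.transform import Rotation as R
def wrist():
    s=telemetry.state(); c=imaging.camera("wrist")
    T=np.eye(4);T[:3,:3]=R.from_quat(s["orientation"]).as_matrix();T[:3,3]=s["tool_pos"]
    M=T@c["tool_from_camera"]; c["R"]=M[:3,:3].T; c["t"]=-M[:3,:3].T@M[:3,3]
    return s,c
E
python3 - <<'E'
from wrist import *
s,c=wrist(); print(s["tool_pos"],s["joint_pos"],s["orientation"])
cv2.imwrite("pics/w1.png",c["color"][:,:,::-1])
P=depthpts(c); k=(abs(P[...,2]-185)<3)&(abs(P[...,0]-581)<40)&(abs(P[...,1]+50)<40)
v,u=np.nonzero(k);
if len(u):
  print(len(u),P[k].mean(0),np.ptp(P[k],0)); print(cv2.minEnclosingCircle(P[k][:,:2].astype(np.float32)))
k=(abs(P[...,2]-158)<5)&(abs(P[...,0]-460)<45)&(abs(P[...,1]+13)<45)
if k.any(): print("bar",k.sum(),cv2.minAreaRect(P[k][:,:2].astype(np.float32)))
E
```

```text
[581.54517991 -50.13020034 244.93382083] [-2.29705571e-01  3.17324909e-01  1.04040568e-01  1.35820751e+00
 -3.36621680e-06 -1.22744542e-01] [ 5.34550203e-02  9.98570198e-01  5.93107066e-05 -3.42671549e-04]
1459 [581.79199703 -48.99331896 183.23002391] [31.66794636 31.33700527  3.76056937]
((582.0869750976562, -49.0902099609375), 16.037826538085938)
bar 2025 ((461.3240966796875, -12.601776123046875), (59.97258758544922, 14.317035675048828), 47.4390869140625)
```

View pics/w1.png

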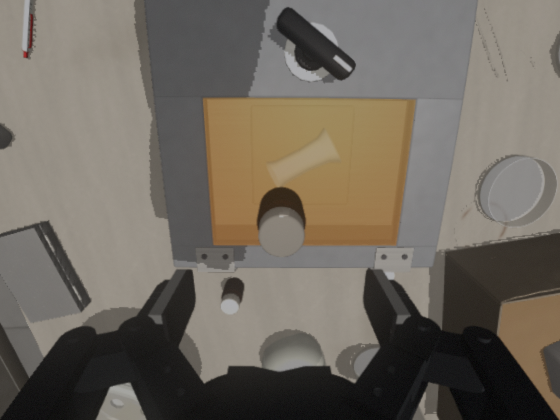

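The wrist view shows the vial at (281,230), centred between the open fingers. The bar is at (316,43) with its white end toward back-left. The refined positions agree with the top view: vial (582,-49), bar (461,-12.6) at 47.4°. Descending and gripping now.

jog_arm --pt "0.01 0.02 -0.7 0 0 0 85" --pt "0.01 0.02 -1.3 0 0 0 85" --pt "0.01 0.02 -1.7 0 0 0 85" --pt "0.01 0.02 -1.9 0 0 0 85" --pt "0.01 0.02 -1.9 0 0 0 85" --pt "0.01 0.02 -1.9 0 0 0 30" --pt "0.01 0.02 -1.9 0 0 0 30" --pt "0.01 0.02 -1.9 0 0 0 30" --squeeze 25

```text
t: 3.2
tool_pos: [582.4, -49.4, 151.0]
orientation: [0.053, 0.999, -0.0, 0.001]
wrist_force: [-0.4, -0.3, 1.5]
finger_gap: 0.434
```

jog_arm --pt "0 0 0 0 0 0 30" --pt "0 0 0 0 0 0 30" --pt "0 0 0 0 0 0 30"

```text
t: 3.58
tool_pos: [582.4, -49.4, 151.0]
orientation: [0.053, 0.999, -0.0, 0.001]
wrist_force: [-0.7, 0.6, 5.9]
finger_gap: 0.438
```

Gripped: the opening is 37.4 mm against the 38 mm body. Lifting and carrying it to the left.

jog_arm --pt "0 0 0.6 0 0 0 30" --pt "0 0 1.2 0 0 0 30" --pt "-0.3 0.8 1.3 0 0 0 30" --pt "-0.6 1.7 1.3 0 0 0 30" --pt "-0.9 2.6 1.3 0 0 0 30" --pt "-1.3 3.5 1.3 0 0 0 30" --pt "-1.6 4.53 1.3 0 0 0 30" --pt "-1.6 4.53 1.3 0 0 0 30"

```text
t: 4.58
tool_pos: [500.8, 180.1, 215.3]
orientation: [0.051, 0.999, 0.0, -0.0]
wrist_force: [0.3, 0.2, -0.0]
finger_gap: 0.439
```

```bash
python3 - <<'E'
from wrist import *
s,c=wrist(); print(s["tool_pos"],s["joint_pos"],s["wrist_force"],s["finger_gap"]*85.4)
cv2.imwrite("pics/w2.png",c["color"][:,:,::-1])
c=imaging.camera("side");cv2.imwrite("pics/s2.png",c["color"][:,:,::-1])
E
```

```text
[500.76987863 180.05653121 215.3454023 ] [ 1.87131816e-01  2.38787403e-01 -8.21740489e-02  1.24995205e+00
  5.31087358e-04  2.89377108e-01] [ 0.27316323  0.24892959 -0.00561344] 37.486651327950135
```

View pics/s2.png

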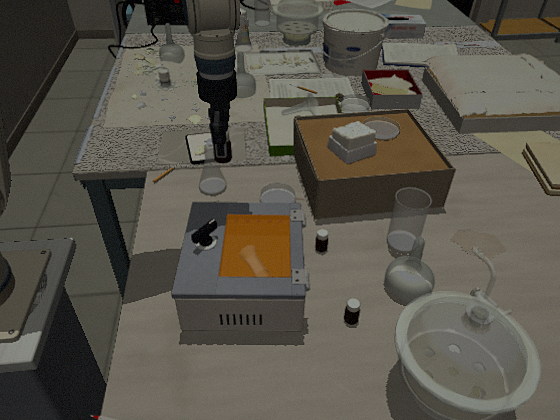

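View pics/w2.png

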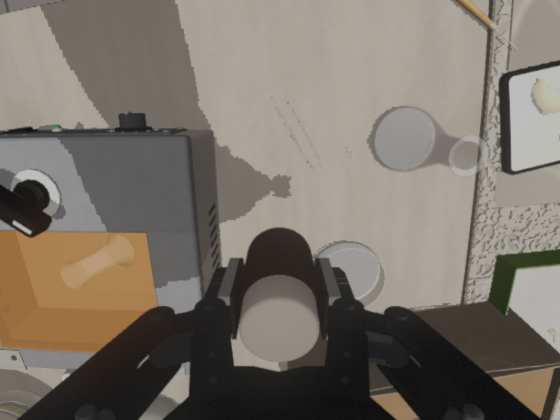

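The vial hangs upright in the jaws and the table below it is clear. Lowering.

jog_arm --pt "0 0 -1 0 0 0 30" --pt "0 0 -2 0 0 0 30" --pt "0 0 -2.8 0 0 0 30" --pt "0 0 -3.3 0 0 0 30" --pt "0 0 -3.5 0 0 0 30" --pt "0 0 -3.6 0 0 0 30" --pt "0 0 -3.64 0 0 0 30" --pt "0 0 -3.64 0 0 0 30"

```text
t: 5.68
tool_pos: [503.6, 178.3, 33.9]
orientation: [0.053, 0.999, 0.002, 0.001]
wrist_force: [3.6, 13.2, -5.6]
finger_gap: 0.439
```

jog_arm --pt "0 0 0 0 0 0 30" --pt "0 0 0 0 0 0 30"

```text
t: 5.92
tool_pos: [503.6, 178.3, 33.9]
orientation: [0.053, 0.999, 0.002, 0.001]
wrist_force: [4.0, 12.8, -4.4]
finger_gap: 0.438
```

```bash
python3 - <<'E'
from wrist import *
s,c=wrist(); print(s["tool_pos"],s["wrist_force"],s["torque"],s["finger_gap"]*85.4)
cv2.imwrite("pics/w3.png",c["color"][:,:,::-1])
c=imaging.camera("top");cv2.imwrite("pics/t3.png",cv2.resize(c["color"][160:330,150:390],None,fx=3.2,fy=3.2)[:,:,::-1])
E
```

```text
[503.58225823 178.31405899  33.93343837] [ 3.95216546 12.84910767 -4.41184971] [ 1.86989214 -0.42203407 -0.02405976] 37.43117263664246
```

View pics/w3.png

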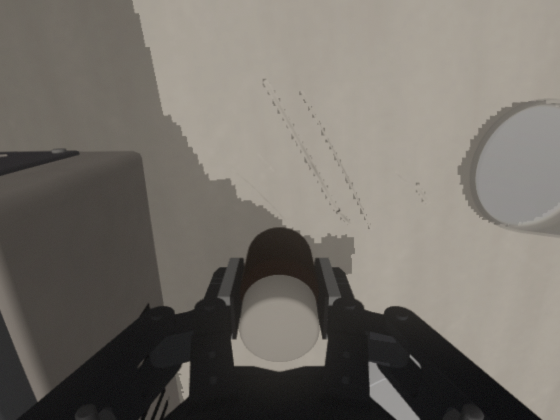

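View pics/t3.png

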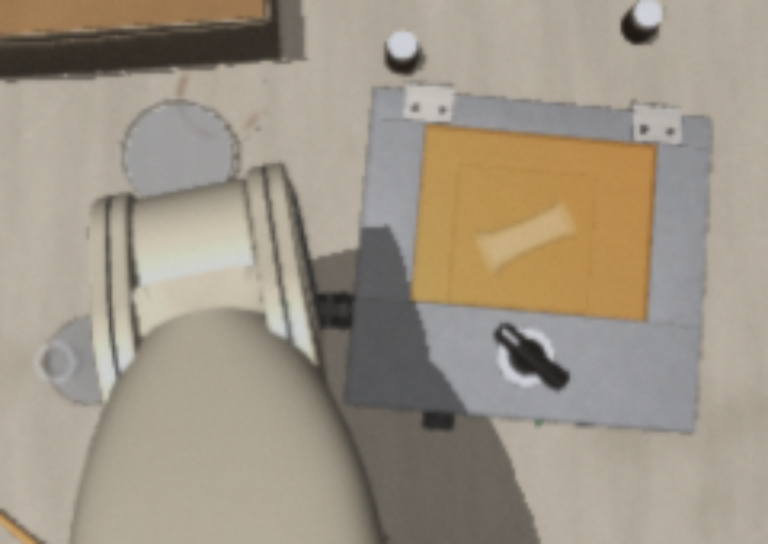

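The gripper's knuckle is touching the lid's left edge at (335,310) in the top crop, at about 13 N. That is under the limit, but I'll lift slightly and shift left before setting the vial down.

jog_arm --pt "0 0.15 0.1 0 0 0 30" --pt "0 0.36 0.1 0 0 0 30" --pt "0 0.36 0.1 0 0 0 30" --pt "0 0.36 0.02 0 0 0 30" --pt "0 0.36 -0.01 0 0 0 30" --pt "0 0.36 -0.01 0 0 0 30"

```text
t: 6.78
tool_pos: [501.9, 195.0, 33.0]
orientation: [0.053, 0.999, -0.0, -0.0]
wrist_force: [-2.2, -0.6, 5.3]
finger_gap: 0.435
```

Clear of the lid now, and 5 N upward means the foot is on the table. Releasing with a small opening.

jog_arm --pt "0 0 0 0 0 0 50" --pt "0 0 0 0 0 0 50" --pt "0 0 0 0 0 0 50" --pt "0 0 0 0 0 0 50"

```text
t: 7.28
tool_pos: [502.1, 195.1, 32.7]
orientation: [0.053, 0.999, -0.0, -0.0]
wrist_force: [-0.6, -1.4, 0.5]
finger_gap: 0.589
```

```bash
python3 - <<'E'
from wrist import *
s,c=wrist(); print(s["tool_pos"],s["wrist_force"],s["torque"],s["finger_gap"]*85.4)
cv2.imwrite("pics/w4.png",c["color"][:,:,::-1])
E
```

```text
[502.09628568 195.12335926  32.69139979] [-0.57692269 -1.44853183  0.52728316] [-0.0249838  -0.04116416  0.02045488] 50.27239516291768
```

View pics/w4.png

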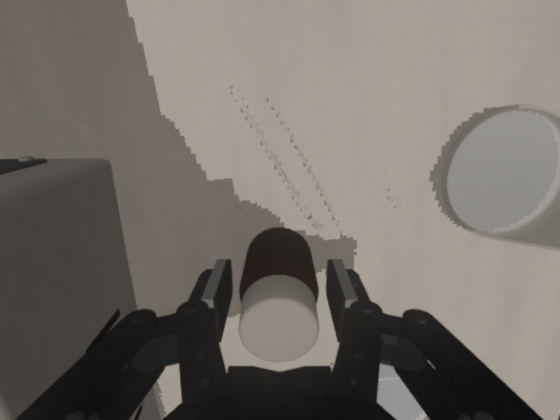

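The vial stands free at (280,290) with a gap on both sides. Rising straight up.

jog_arm --pt "0 0 0.5 0 0 0 50" --pt "0 0 1.2 0 0 0 50" --pt "0 0 2.2 0 0 0 50" --pt "0 0 3.2 0 0 0 50" --pt "0 0 4.2 0 0 0 50" --pt "0 0 4.2 0 0 0 50"

```text
t: 8.07
tool_pos: [503.5, 195.5, 246.6]
orientation: [0.053, 0.999, 0.001, 0.003]
wrist_force: [0.1, 0.3, -2.0]
finger_gap: 0.584
```

```bash
python3 - <<'E'
from wrist import *
s,c=wrist(); print(s["tool_pos"],s["wrist_force"])
P=depthpts(c); k=(abs(P[...,2]-67)<4)&(abs(P[...,0]-502)<40)&(abs(P[...,1]-195)<40)
print(k.sum(),P[k].mean(0),cv2.minEnclosingCircle(P[k][:,:2].astype(np.float32)))
cv2.imwrite("pics/w5.png",c["color"][:,:,::-1])
E
```

```text
[503.47775185 195.51077861 246.59143914] [ 0.08250441  0.25204744 -2.04262933]
686 [501.15891551 194.70469758  65.1443343 ] ((501.6564025878906, 194.62347412109375), 15.933300971984863)
```

View pics/w5.png

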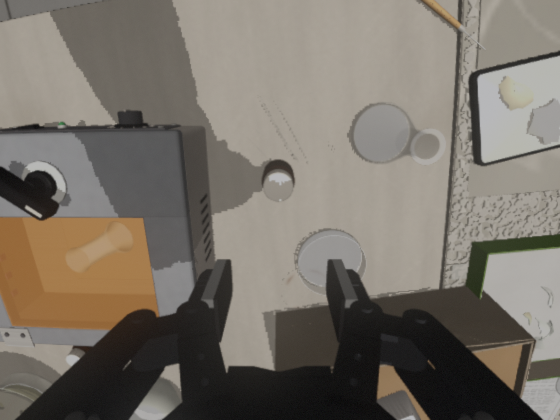

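The vial stands at (501.7, 194.6) with its cap at about 66 mm, upright and in the free zone. The wrist view shows it at (278,180). Next I'll move over the knob with the jaws turned across the bar.

jog_arm --pt "-0.2 -1 0 0 0 2 50" --pt "-0.4 -2 0 0 0 4 50" --pt "-0.6 -3 0 0 0 6 50" --pt "-0.83 -4.15 0 0 0 8 50" --pt "-0.83 -4.15 0 0 0 10.7 50" --pt "-0.83 -4.15 0 0 0 10.7 50" --pt "-0.83 -4.15 0 0 0 10.7 50"

```text
t: 9.0
tool_pos: [460.1, -12.5, 241.5]
orientation: [-0.401, 0.916, 0.001, -0.001]
wrist_force: [-0.5, 1.0, 1.4]
finger_gap: 0.586
```

```bash
python3 - <<'E'
from wrist import *
s,c=wrist(); print(s["tool_pos"],s["joint_pos"],s["wrist_force"],R.from_quat(s["orientation"]).as_matrix().round(4).tolist())
P=depthpts(c);k=(abs(P[...,2]-158)<5)&(abs(P[...,0]-460)<45)&(abs(P[...,1]+13)<45)
if k.any(): print("bar",k.sum(),P[k].mean(0),cv2.minAreaRect(P[k][:,:2].astype(np.float32)))
cv2.imwrite("pics/w6.png",c["color"][:,:,::-1])
E
```

```text
[460.08653884 -12.46256701 241.53481478] [-2.09736334e-01  1.08096121e-01 -1.79400719e-01  1.28542972e+00
  5.29428799e-06 -1.03557105e+00] [-0.49333525  1.04313741  1.43878429] [[-0.6779, -0.7351, -0.0021], [-0.7351, 0.6779, 0.0004], [0.0011, 0.0018, -1.0]]
bar 1278 [460.03413684 -14.20879559 156.29636531] ((460.9320983886719, -12.976558685302734), (59.02543258666992, 13.515862464904785), 46.73695373535156)
```

View pics/w6.png

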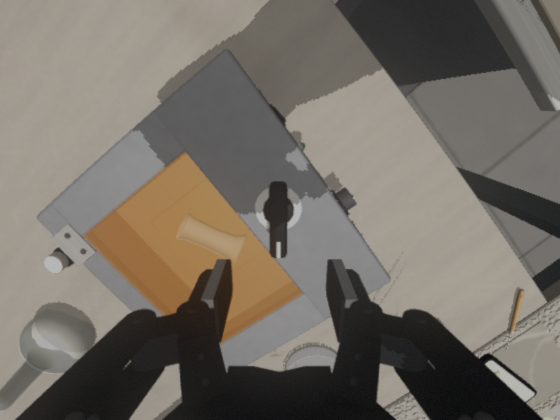

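The bar is at (279,218), centred and parallel between the fingers, with the white end toward the gripper. Descending and gripping.

jog_arm --pt "0.01 0 -0.8 0 0 0 50" --pt "0.01 0 -1.5 0 0 0 50" --pt "0.01 0 -1.85 0 0 0 50" --pt "0.01 0 -1.97 0 0 0 50" --pt "0.01 0 -1.97 0 0 0 50" --pt "0.01 0 -1.97 0 0 0 8" --pt "0.01 0 -1.97 0 0 0 8" --pt "0.01 0 -1.97 0 0 0 8" --squeeze 60

```text
t: 10.05
tool_pos: [461.2, -12.1, 145.0]
orientation: [-0.402, 0.916, -0.0, 0.001]
wrist_force: [-1.7, 2.2, 5.5]
finger_gap: 0.148
```

jog_arm --pt "0 0 0 0 0 0 8" --pt "0 0 0 0 0 0 8" --pt "0 0 0 0 0 0 8"

```text
t: 10.42
tool_pos: [461.2, -12.2, 145.1]
orientation: [-0.402, 0.916, -0.0, 0.001]
wrist_force: [-2.0, 1.6, 5.6]
finger_gap: 0.148
```

The knob is held. Now the pull test, straight up in small steps.

jog_arm --pt "0 0 0.02 0 0 0 8" --pt "0 0 0.04 0 0 0 8" --pt "0 0 0.06 0 0 0 8" --pt "0 0 0.08 0 0 0 8" --pt "0 0 0.08 0 0 0 8"

```text
t: 11.05
tool_pos: [461.6, -12.2, 148.2]
orientation: [-0.402, 0.916, 0.0, 0.0]
wrist_force: [6.4, 2.5, -7.4]
finger_gap: 0.156
```

jog_arm --pt "0 0 0.02 0 0 0 8" --pt "0 0 0.04 0 0 0 8" --pt "0 0 0.04 0 0 0 8"

```text
t: 11.42
tool_pos: [461.8, -12.2, 149.8]
orientation: [-0.402, 0.916, 0.0, 0.0]
wrist_force: [8.3, 2.2, -11.7]
finger_gap: 0.152
```

jog_arm --pt "0 0 0.015 0 0 0 8" --pt "0 0 0.03 0 0 0 8" --pt "0 0 0.03 0 0 0 8"

```text
t: 11.8
tool_pos: [461.9, -12.2, 150.6]
orientation: [-0.402, 0.916, 0.0, 0.0]
wrist_force: [11.0, 2.0, -20.5]
finger_gap: 0.15
```

Still latched: the knob rose about 5 mm, then the force climbed from 12 to 20 N within 0.8 mm. Lowering it back, then turning clockwise.

jog_arm --pt "0 0 -0.07 0 0 0 8" --pt "0 0 -0.13 0 0 0 8" --pt "0 0 -0.13 0 0 -1 8" --pt "0 0 -0.13 0 0 -2.2 8" --pt "0 0 -0.13 0 0 -3.4 8" --pt "0 0 -0.13 0 0 -4.6 8" --pt "0 0 -0.13 0 0 -5.5 8" --pt "0 0 -0.13 0 0 -5.5 8" --squeeze 70

```text
t: 12.8
tool_pos: [461.3, -12.3, 145.4]
orientation: [-0.173, 0.985, -0.0, 0.0]
wrist_force: [2.3, 2.5, -4.6]
finger_gap: 0.151
```

```bash
python3 - <<'E'
from wrist import *
s,c=wrist(); print(s["tool_pos"],s["joint_pos"],s["wrist_force"],s["torque"],R.from_quat(s["orientation"]).as_matrix().round(4).tolist())
cv2.imwrite("pics/w7.png",c["color"][:,:,::-1])
E
```

```text
[461.25204058 -12.29511439 145.42874853] [-2.08927855e-01  1.63569073e-01 -3.67695710e-01  1.03906758e+00
  1.46388079e-04 -5.56447021e-01] [ 2.2730348   2.46371774 -4.59407596] [ 0.49075287 -0.73106037 -0.09246754] [[-0.9402, -0.3406, 0.0005], [-0.3406, 0.9402, 0.0], [-0.0005, -0.0001, -1.0]]
```

View pics/w7.png

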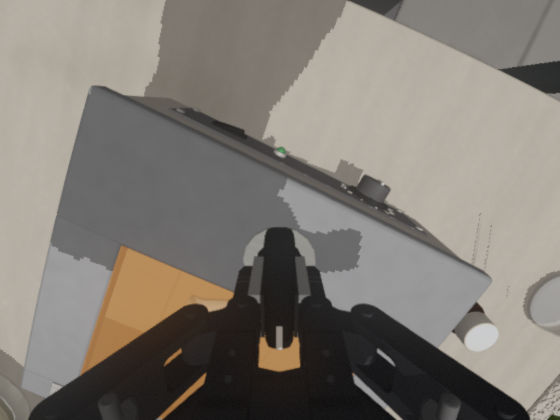

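The bar turns with the jaws, with the white end straight down the image at (280,335). Turning on to nearly the free end.

jog_arm --pt "0 0 0 0 0 -1.2 8" --pt "0 0 0 0 0 -2.4 8" --pt "0 0 0 0 0 -3.6 8" --pt "0 0 0 0 0 -4.6 8" --pt "0 0 0 0 0 -5.1 8" --pt "0 0 0 0 0 -5.1 8"

```text
t: 13.6
tool_pos: [461.3, -12.4, 145.4]
orientation: [0.048, 0.999, -0.0, 0.0]
wrist_force: [2.7, 1.0, -3.7]
finger_gap: 0.151
```

```bash
python3 - <<'E'
from wrist import *
s,c=wrist(); print(s["tool_pos"],s["joint_pos"],s["wrist_force"],s["torque"],R.from_quat(s["orientation"]).as_matrix().round(4).tolist())
# lift path
q=R.from_euler('z',-6.15,degrees=True).as_matrix(); ax=q[:,1]
H=np.array([531,-22,0])+q@[119,0,104]
p=s["tool_pos"]
for th in (0.1,.2,.3,.4,.5,.55,.6):
    # front rises: rotate about +y
    r=R.from_rotvec(ax*th).as_matrix(); n=r@(p-H)+H
    print(th,(n-p).round(1),((n-p)/50).round(2),"rot",(ax*np.degrees(th)/5).round(2),"lip rise",round(237*np.sin(th)))
E
```

```text
[461.26263292 -12.43444647 145.37529691] [-2.09022642e-01  1.63686087e-01 -3.67696733e-01  1.03898955e+00
 -1.78122541e-04 -1.12593727e-01] [ 2.67002664  1.00879083 -3.68633057] [ 0.32167686 -0.7484946  -0.10564364] [[-0.9954, 0.0963, 0.0004], [0.0963, 0.9954, -0.0003], [-0.0004, -0.0002, -1.0]]
0.1 [ 5.  -0.5 18.7] [ 0.1  -0.01  0.37] rot [0.12 1.14 0.  ] lip rise 24
0.2 [11.9 -1.3 36.8] [ 0.24 -0.03  0.74] rot [0.25 2.28 0.  ] lip rise 47
0.3 [20.6 -2.2 54.1] [ 0.41 -0.04  1.08] rot [0.37 3.42 0.  ] lip rise 70
0.4 [30.9 -3.3 70.5] [ 0.62 -0.07  1.41] rot [0.49 4.56 0.  ] lip rise 92
0.5 [42.8 -4.6 85.7] [ 0.86 -0.09  1.71] rot [0.61 5.7  0.  ] lip rise 114
0.55 [49.3 -5.3 92.9] [ 0.99 -0.11  1.86] rot [0.68 6.27 0.  ] lip rise 124
0.6 [56.1 -6.  99.7] [ 1.12 -0.12  1.99] rot [0.74 6.84 0.  ] lip rise 134
```

At the free end: torque 0.106 N m, turned about 54° in all. Raising along the lid's arc, starting gently.

jog_arm --pt "0.02 0 0.09 0.03 0.28 0 8" --pt "0.05 0 0.19 0.06 0.57 0 8" --pt "0.1 -0.01 0.37 0.12 1.14 0 8" --pt "0.17 -0.02 0.55 0.18 1.71 0 8" --pt "0.24 -0.03 0.74 0.25 2.28 0 8" --pt "0.24 -0.03 0.74 0.25 2.28 0 8" --squeeze 80

```text
t: 14.4
tool_pos: [473.1, -13.8, 182.0]
orientation: [0.048, 0.994, 0.006, -0.1]
wrist_force: [-1.6, 2.2, -3.0]
finger_gap: 0.15
```

The lid is free: only about 3 N at the knob after 37 mm. Continuing to 0.6 rad.

jog_arm --pt "0.08 -0.01 0.17 0.06 0.57 0 8" --pt "0.17 -0.02 0.34 0.12 1.14 0 8" --pt "0.38 -0.04 0.67 0.24 2.28 0 8" --pt "0.5 -0.05 0.82 0.3 2.85 0 8" --pt "0.62 -0.06 0.97 0.37 3.42 0 8" --pt "0.75 -0.08 1.12 0.43 4 0 8" --pt "0.88 -0.09 1.26 0.49 4.56 0 8" --pt "0.88 -0.09 1.26 0.49 4.56 0 8"

```text
t: 15.4
tool_pos: [512.4, -18.1, 238.7]
orientation: [0.046, 0.955, 0.017, -0.292]
wrist_force: [-3.0, 3.5, -3.3]
finger_gap: 0.148
```

jog_arm --pt "0 0 0 0 0 0 8" --pt "0 0 0 0 0 0 8" --pt "0 0 0 0 0 0 8" --pt "0 0 0 0 0 0 8"

```text
t: 15.9
tool_pos: [512.8, -18.1, 239.3]
orientation: [0.047, 0.955, 0.017, -0.292]
wrist_force: [-3.9, 3.4, -2.6]
finger_gap: 0.145
```

```bash
python3 - <<'E'
from wrist import *
s=telemetry.state(); print(s["tool_pos"],s["joint_pos"],s["wrist_force"],s["torque"],s["finger_gap"]*85.4)
for n in("side","top"):
    c=imaging.camera(n);cv2.imwrite(f"pics/{n}8.png",c["color"][:,:,::-1]); np.savez(n+"8.npz",**c)
    P=depthpts(c); q=R.from_euler('z',-6.15,degrees=True).as_matrix(); H=np.array([531,-22,0])+q@[119,0,104]
    L=(P-H)@q; m=(c["z_map"]>0)&(abs(L[...,1])<120)&(L[...,0]<-20)&(L[...,0]>-240)&(L[...,2]>-5)&(L[...,2]<250)
    g=c["color"].astype(int); sat=g.max(2)-g.min(2); m&=(g[...,2]>=g[...,0])&(g.max(2)>70)&(abs(L[...,1])>60)
    if m.sum()>50:
        A=np.c_[L[m][:,0],np.ones(m.sum())]; co=np.linalg.lstsq(A,L[m][:,2],rcond=None)[0]
        print(n,m.sum(),"slope angle",np.arctan(-co[0]),"off",co[1],"max z", np.percentile(P[m][:,2],99),"min lx",np.percentile(L[m][:,0],1))
E
```

```text
[512.82596792 -18.08777469 239.28644218] [-0.17739338  0.59247013  0.37746248  1.94808635 -0.03887109 -0.0676668 ] [-3.90787214  3.4481303  -2.64855942] [ 0.71469524  0.00564154 -0.41088775] 12.380550266507282
side 849 slope angle 0.5592164823005913 off 15.785956845831262 max z 239.70542116052087 min lx -192.7429261851314
top 1587 slope angle 0.5468601532108327 off 18.26667348506469 max z 239.61615442734842 min lx -196.81456566985693
```

View pics/side8.png

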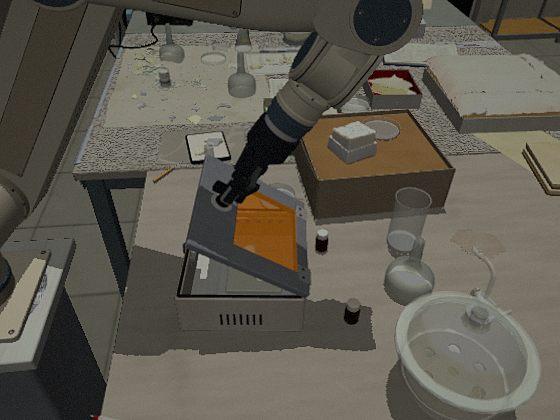

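View pics/top8.png

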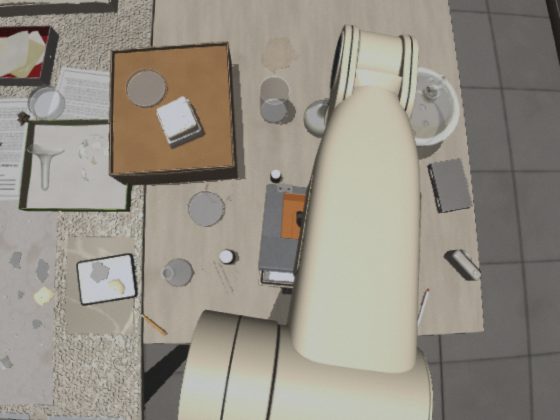

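The lid is up at about 0.55 rad, with the lip about 125 mm up, and the vial is standing at (227,257) in the top view. Joint 4 sits at 1.948, right against its 1.95 limit, so I'll ease the wrist tilt back a little while holding.

jog_arm --pt "-0.07 0 -0.08 -0.02 -0.2 0 8" --pt "-0.05 0 -0.06 -0.04 -0.4 0 8" --pt "-0.04 0 -0.04 -0.06 -0.6 0 8" --pt "-0.04 0 -0.04 -0.08 -0.8 0 8" --pt "-0.04 0 -0.04 -0.08 -0.8 0 8" --pt "-0.04 0 -0.04 -0.08 -0.8 0 8" --pt "-0.04 0 -0.04 -0.08 -0.8 0 8"

```text
t: 16.88
tool_pos: [510.6, -17.9, 237.4]
orientation: [0.047, 0.965, 0.016, -0.258]
wrist_force: [-9.8, 5.3, 2.4]
finger_gap: 0.146
```

```bash
python3 - <<'E'
from wrist import *
s,w=wrist(); print(s["tool_pos"],s["joint_pos"],s["wrist_force"],s["torque"],s["finger_gap"]*85.4)
cv2.imwrite("pics/w9.png",w["color"][:,:,::-1])
for n in("side","top"):
    c=imaging.camera(n);cv2.imwrite(f"pics/{n}9.png",c["color"][:,:,::-1])
    P=depthpts(c); q=R.from_euler('z',-6.15,degrees=True).as_matrix(); H=np.array([531,-22,0])+q@[119,0,104]
    L=(P-H)@q; m=(c["z_map"]>0)&(abs(L[...,1])<120)&(L[...,0]<-20)&(L[...,0]>-240)&(L[...,2]>-5)&(L[...,2]<250)
    g=c["color"].astype(int); m&=(g[...,2]>=g[...,0])&(g.max(2)>70)&(abs(L[...,1])>60)
    co=np.linalg.lstsq(np.c_[L[m][:,0],np.ones(m.sum())],L[m][:,2],rcond=None)[0]
    th=np.arctan(-co[0]); print(n,"angle",th,"lip rise",237*np.sin(th),"max z", np.percentile(P[m][:,2],99))
    if n=="top":
        k=(abs(P[...,2]-67)<5)&(abs(P[...,0]-502)<40)&(abs(P[...,1]-195)<40); print("vial cap",k.sum(),P[k].mean(0))
E
```

```text
[510.63415869 -17.90480857 237.35040715] [-0.17983305  0.54267462  0.31904872  1.86967109 -0.03520972 -0.07266021] [-9.82596002  5.28664833  2.38087097] [ 0.99539644  0.8061203  -0.48260031] 12.497262111898396
side angle 0.544405633623876 lip rise 122.74460839288326 max z 236.78172337194383
top angle 0.5316650696358817 lip rise 120.1517178458579 max z 236.68065527295775
vial cap 131 [501.23701841 194.38698142  65.46355205]
```

View pics/side9.png

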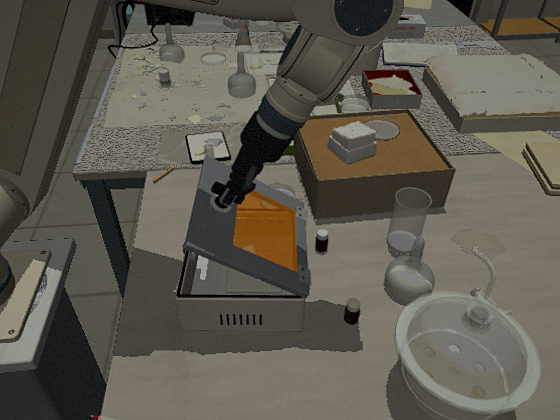

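View pics/w9.png

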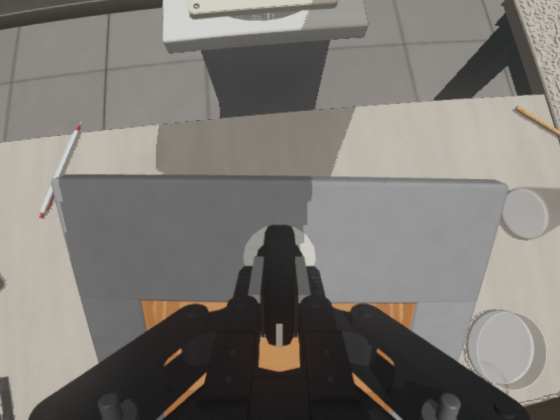

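The grip is solid and the white end of the bar shows at (280,335). Adding a few millimetres of margin along the arc, then settling.

jog_arm --pt "0.03 0 0.05 0 0.1 0 8" --pt "0.07 -0.01 0.1 0.02 0.2 0 8" --pt "0.1 -0.01 0.14 0.03 0.3 0 8" --pt "0.1 -0.01 0.14 0.03 0.3 0 8" --pt "0.1 -0.01 0.14 0.03 0.3 0 8" --pt "0.1 -0.01 0.14 0.03 0.3 0 8" --pt "0.1 -0.01 0.14 0.03 0.3 0 8" --pt "0.1 -0.01 0.14 0.03 0.3 0 8"

```text
t: 18.02
tool_pos: [516.5, -18.6, 244.0]
orientation: [0.047, 0.961, 0.016, -0.27]
wrist_force: [-5.1, 6.0, -0.7]
finger_gap: 0.147
```

```bash
python3 - <<'E'
from wrist import *
s=telemetry.state(); print(s["tool_pos"],s["joint_pos"],s["joint_vel"].round(4),s["wrist_force"],s["finger_gap"]*85.4)
c=imaging.camera("side"); P=depthpts(c); q=R.from_euler('z',-6.15,degrees=True).as_matrix(); H=np.array([531,-22,0])+q@[119,0,104]
L=(P-H)@q; g=c["color"].astype(int); m=(c["z_map"]>0)&(abs(L[...,1])<120)&(L[...,0]<-20)&(L[...,0]>-240)&(L[...,2]>-5)&(L[...,2]<250)&(g[...,2]>=g[...,0])&(g.max(2)>70)&(abs(L[...,1])>60)
co=np.linalg.lstsq(np.c_[L[m][:,0],np.ones(m.sum())],L[m][:,2],rcond=None)[0]; th=np.arctan(-co[0]); print(th,237*np.sin(th),np.percentile(P[m][:,2],99))
E
```

```text
[516.49524006 -18.56848463 243.95502855] [-0.17850463  0.56861712  0.36952994  1.91922367 -0.0362227  -0.07042725] [-0.     -0.011  -0.02   -0.0671  0.0014 -0.0004] [-5.13103552  5.98111815 -0.74568195] 12.554480695069177
0.5897960004457741 131.8173854547627 245.11930159491914
```

Lid at 0.59 rad with the lip about 130 mm up, low forces, all joints in range. Handing in.

```bash
python3 - <<'E'
from station import telemetry, ticket
s=telemetry.state(); print(s["t"],s["tool_pos"],s["joint_pos"][3],s["joint_vel"].round(3))
print(ticket.sign_off())
E
```

```text
18.075 [516.47367305 -18.58015348 243.97119956] 1.9193831630178655 [-0.001  0.002 -0.003  0.028 -0.001 -0.001]
the job is handed in; nothing more can be done
None
```

The job was handed in at 18.1 s with the arm still holding the lid up by the knob; no verdict was reported.

- **Vial:** I took the largest vial off the lid and stood it on the table left of the box at about (502, 195) mm. A check after the lid was up showed it still upright there, cap height about 65 mm against the expected 67.
- **Latch:** I gripped the knob and pulled straight up before turning. It rose about 5 mm and then stopped hard, with the force climbing to about 20 N, so the lid was latched. I turned the knob about 54° clockwise to roughly the free end, and the lid then lifted with only about 3 N.
- **Lid:** The last check from the side camera put it at about 0.59 rad, with the front lip about 132 mm up. An earlier check, before the final few millimetres, read 0.544 from the side and 0.532 from the top. The jaws were still closed on the bar at 12.6 mm.

**What went less than cleanly:**
- While lowering the vial, the gripper's knuckle pressed on the lid's left edge with about 13 N. I lifted slightly and set the vial down 18 mm further out.
- Joint 4 came within 0.002 rad of its limit while raising the lid. I eased the wrist tilt back and it ended at 1.919 of 1.95.

I did not touch the petri dish or the flask.

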